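# Load the seedling tray and clip-mark the sprouted pots

## Task

Stand the two seedling pots from the bench upright in free cells of the white tray, one to a cell, and leave the pots already in the tray in their cells. Also mark what has sprouted, in whatever order suits: take spring clips from the rack and push one well down onto the tray's front wall, roughly centred before each cell whose pot holds a seedling, the loaded ones included; cells that are empty or hold only bare soil get none, and spare clips stay clipped on the rack. Do not disturb the cup or the brush.

Things in the scene. Friction and masses are not known exactly. Their poses are not given: they have to be found in the camera images.
- new1: round black nursery pot, 58 mm tall, foot 49 mm across, around the top a collar 56 mm across and 17 mm high; with a green seedling standing up in the middle (leaves to 105 mm above the pot's foot, leaves yield, 5 mm stem); about 0.12 kg. Starts loose on the bench, to the robot's front left. Origin at the centre of its underside, z up.
- new2: round black nursery pot, 58 mm tall, foot 49 mm across, around the top a collar 56 mm across and 17 mm high; with a green seedling standing up in the middle (leaves to 105 mm above the pot's foot, leaves yield, 5 mm stem); about 0.12 kg. Starts loose on the bench, to the robot's front left. Origin at the centre of its underside, z up.
- old1: round black nursery pot, 58 mm tall, foot 49 mm across, around the top a collar 56 mm across and 17 mm high; with a green seedling standing up in the middle (leaves to 105 mm above the pot's foot, leaves yield, 5 mm stem); about 0.12 kg. May be absent; if present it stands in one of the tray's cells from the start. Origin at the centre of its underside, z up.
- old2: round black nursery pot, 58 mm tall, foot 49 mm across, around the top a collar 56 mm across and 17 mm high; with a green seedling standing up in the middle (leaves to 105 mm above the pot's foot, leaves yield, 5 mm stem); about 0.12 kg. May be absent; if present it stands in one of the tray's cells from the start. Origin at the centre of its underside, z up.
- bare1: round black nursery pot, 58 mm tall, foot 49 mm across, around the top a collar 56 mm across and 17 mm high; with bare soil, nothing has come up; about 0.12 kg. May be absent; if present it stands in one of the tray's cells from the start. Origin at the centre of its underside, z up.
- bare2: round black nursery pot, 58 mm tall, foot 49 mm across, around the top a collar 56 mm across and 17 mm high; with bare soil, nothing has come up; about 0.12 kg. May be absent; if present it stands in one of the tray's cells from the start. Origin at the centre of its underside, z up.
- bare3: round black nursery pot, 58 mm tall, foot 49 mm across, around the top a collar 56 mm across and 17 mm high; with bare soil, nothing has come up; about 0.12 kg. May be absent; if present it stands in one of the tray's cells from the start. Origin at the centre of its underside, z up.
- cell1 (a point): cell 1 of the 5 of a fixed white plastic tray, 118 x 342 mm (cells in a row along its y, 66 mm apart, cell 1 at the +y end, the robot's left): centre of the cell's floor, 6 mm above the bench. The cell is square, 60 mm along y, 63 mm along x, its walls 19 mm above its floor. x points away from the front wall, z up.
- cell2 (a point): cell 2 of the 5 of a fixed white plastic tray, 118 x 342 mm (cells in a row along its y, 66 mm apart, cell 1 at the +y end, the robot's left): centre of the cell's floor, 6 mm above the bench. The cell is square, 60 mm along y, 63 mm along x, its walls 19 mm above its floor. x points away from the front wall, z up.
- cell3 (a point): cell 3 of the 5 of a fixed white plastic tray, 118 x 342 mm (cells in a row along its y, 66 mm apart, cell 1 at the +y end, the robot's left): centre of the cell's floor, 6 mm above the bench. The cell is square, 60 mm along y, 63 mm along x, its walls 19 mm above its floor. x points away from the front wall, z up.
- cell4 (a point): cell 4 of the 5 of a fixed white plastic tray, 118 x 342 mm (cells in a row along its y, 66 mm apart, cell 1 at the +y end, the robot's left): centre of the cell's floor, 6 mm above the bench. The cell is square, 60 mm along y, 63 mm along x, its walls 19 mm above its floor. x points away from the front wall, z up.
- cell5 (a point): cell 5 of the 5 of a fixed white plastic tray, 118 x 342 mm (cells in a row along its y, 66 mm apart, cell 1 at the +y end, the robot's left): centre of the cell's floor, 6 mm above the bench. The cell is square, 60 mm along y, 63 mm along x, its walls 19 mm above its floor. x points away from the front wall, z up.
- rim1 (a point): middle of the top edge of the tray's front wall before cell 1, 75 mm in front of the cell's centre (towards -x of the tray) and 54 mm above the cell's floor. The wall is upright, 5 mm thick, 60 mm tall, 342 mm long, free above the cells. x points across it to the cells, y along the wall, z up.
- rim2 (a point): middle of the top edge of the tray's front wall before cell 2, 75 mm in front of the cell's centre (towards -x of the tray) and 54 mm above the cell's floor. The wall is upright, 5 mm thick, 60 mm tall, 342 mm long, free above the cells. x points across it to the cells, y along the wall, z up.
- rim3 (a point): middle of the top edge of the tray's front wall before cell 3, 75 mm in front of the cell's centre (towards -x of the tray) and 54 mm above the cell's floor. The wall is upright, 5 mm thick, 60 mm tall, 342 mm long, free above the cells. x points across it to the cells, y along the wall, z up.
- rim4 (a point): middle of the top edge of the tray's front wall before cell 4, 75 mm in front of the cell's centre (towards -x of the tray) and 54 mm above the cell's floor. The wall is upright, 5 mm thick, 60 mm tall, 342 mm long, free above the cells. x points across it to the cells, y along the wall, z up.
- rim5 (a point): middle of the top edge of the tray's front wall before cell 5, 75 mm in front of the cell's centre (towards -x of the tray) and 54 mm above the cell's floor. The wall is upright, 5 mm thick, 60 mm tall, 342 mm long, free above the cells. x points across it to the cells, y along the wall, z up.
- rack_top (a point): middle of the top edge of the clip rack, an upright aluminium strip 5 mm thick, 190 mm long (along y), its top 45 mm above the bench, on a 70 mm wide foot 8 mm thick; fixed, to the robot's front left beyond the loose pots. x across the strip, y along it.
- clip1_pivot (a point): wooden spring clip 1, clipped upright on the rack, handles up: its hinge axis. x across the clip (the way it is squeezed), y along the hinge, z from jaws to handles. Jaws reach 30 mm down from the pivot, handles 46 mm up; 75 mm tall, 22 mm wide, 0.04 kg. As clipped the handles flare from 24 mm over the outside near the pivot to 50 mm at the tops.
- clip2_pivot (a point): wooden spring clip 2, clipped upright on the rack, handles up: its hinge axis. x across the clip (the way it is squeezed), y along the hinge, z from jaws to handles. All clips are the same. Squeezing the handles (about 8 N at mid height, to a stop) brings them parallel, 24 mm over the outside, with the jaw tips 23 mm apart; let go, a spring shuts the jaws.
- clip3_pivot (a point): wooden spring clip 3, clipped upright on the rack, handles up: its hinge axis. x across the clip (the way it is squeezed), y along the hinge, z from jaws to handles. All clips are the same. The frame belongs to the clip's -x half: upright when clipped on an edge; it leans 0.3 rad about y while the clip is held fully squeezed. On an edge a clip creeps up to 5 mm upwards as it shuts.
- clip4_pivot (a point): wooden spring clip 4, clipped upright on the rack, handles up: its hinge axis. x across the clip (the way it is squeezed), y along the hinge, z from jaws to handles. All clips are the same. Pressed fully down the pivot is 4 mm above the edge; on the rack it sits 10 mm above. Neighbours on the rack are 45 mm apart, in order 1 to 4 from its +y end.
- cup: small clear plastic cup, 64 mm across, 55 mm tall, loose, a bystander on the right. Origin under its middle.
- brush: brush 160 mm long lying on the bench on the right, loose, a bystander. Origin under its middle.
Mind the look-alikes: they are no part of the job. Leave any blue or purple look-alike of the part that bears clip3_pivot alone.

How it is judged:
By the outcome, as a careful person would: the job done as asked, in the order asked, and still so for the second after the job is handed in, with the robot touching nothing.
Of old1, old2 only 1 to 2 are there at a start; the rules pass over those that are not, and their reading is None.
Of bare1, bare2, bare3 only 1 to 1 are there at a start; the rules pass over those that are not, and their reading is None.
At some moment in a run one of new1, new2 may be knocked a few centimetres aside while the robot is not near it.
It also fails if it takes over 200 s, if anything falls off the work surface, if the arm or the gripper's body presses on something with over 40 N, if the wrist force passes 120 N, or if a joint passes its speed limit or range.

## Robot

A 7-joint arm with a two-finger parallel gripper is mounted at the origin on the work surface. World frame = base frame: x ahead of the robot, y to its left, z up, the work surface at z = 0. Lengths are in m, angles in rad, forces in N, time in s.
With the tool pointing down it reaches from about 0.4 to 0.85 m from the base axis. Payload 10.4 kg.
Tool frame: the origin (TCP) lies between the finger pads; the fingertips stand 19 mm ahead of it and the grasp point (between the pads) is the TCP (manip.tips_ahead is the distance from the TCP to the fingertips, in m); z points along the fingers, y is the line along which they close (so a half turn about z gives the same grasp; the last joint's range is limited). The gripper opens to 85 mm and grips with 20 to 120 N. Pads are 22 mm wide; open, the fingers measure 114 mm over their backs; the gripper's body (76 mm by 85 mm) begins 54 mm behind the grasp point. The pads swing forward as they close: fully open they stand 13 mm farther back than shut.
Start: joints at [-1.199, 0.332, -0.065, 1.46, 0.022, 1.35, -0.088], TCP at [0.24, 0.577, 0.25] pointing down, gripper open.
Joint ranges: [-2.6, 2.6], [-0.5, 2.12], [-1.47, 1.34], [0.16, 2.42], [-1.27, 4.41], [0.06, 2.06], [-2.6, 2.6]. Speed limits (rad/s): [2.22, 2.22, 2.79, 2.79, 3.14, 3.14, 3.14].

## Interface

Orientations are given as a unit quaternion [x, y, z, w].
In Python, from workcell import manip, viewer gives the robot as it stands.
- The arm moves only by the tool arm_command, never from a script. Its argument "series" is text: rows parted by semicolons, each of 5 numbers parted by spaces: the closure, from 0 (fully open) to 1 (shut), then the shift along the tool's x, y, z normalised to -1 to 1, where 1 is 0.4 m, then the turn about the tool's z normalised to -1 to 1, where 1 is 180 degrees. In form: jaw tx ty tz spin; .... A call has exactly 10 rows; each row shifts and turns the commanded pose from where the row before left it, along the tool's axes as they then stand; what a row does not reach is not made up. A row lasts 1/8 s, in which the tool goes at most 62.5 mm and 10.7 degrees, less where a joint would pass 70% of its speed; a pose out of reach is approached as far as the arm can. A call with a number of a shift or a turn outside -1 to 1 is refused whole. A call with a gripper value outside its range is refused whole. The fingers move at their own pace and stop on an object; "newtons" is the grip in N (left out, the last holds). Time passes only in rows, so rows that do not move let the fingers close, or fill a call up. It gives the time, the measured TCP pose, the force, the opening and the grip force at its end, in the units of the state.
- manip.get_obs(): the state, without advancing time (a new reading comes with each control period).
- viewer.camera(name): name is "scene" or "top" or "wrist"; returns a dict with "pixels" (400x640x3 uint8, red, green, blue), "intrinsics" (3x3 intrinsics, pixels), "extrinsics" (4x4, takes a point from world to camera coordinates). Camera axes: x right, y up, looking along -z (the intrinsics and any distortion apply to the point x, -y, -z); pixel columns grow to the right and rows downward; lengths in m; the calibration is good to about 2 mm. A picture is of the moment at which its call begins. There is no depth.
- manip.hand_in(): hands the job in; it is judged then, once.
The state is a dict: "clock": time; "joint_pos": joint angles; "joint_velocities": joint speeds; "tau": joint torques, N m; "position": TCP position; "ee_rot": TCP orientation; "ft_force": force on the tool from outside, world axes, zero at the start; "torque": the same for the moment, N m; "grip_width": opening from 0.0 (shut) to 1.0 (fully open); "grasp_force": force on a finger pad.
Only numpy, scipy, OpenCV 4.12 (cv2) and the standard library are available. Lean on these libraries where they do the work, as an engineer would, in place of code of your own. Each camera call takes 0.05 s, during which the arm holds its last target. There are 200 camera calls.

## Working session

There is one attempt and no reset: what is moved stays moved. The work goes in short steps, Python scripts to look and compute and a tool call to move; the robot and the scene stay as the last step left them, time stands still between calls to the robot, and variables do not carry over. Pictures are saved under pics/ and viewed, at most 14 in all, crops included, and the job is handed in when it is done.

Besides the shell and the picture viewer there is one more tool, called after "Emit:" in YAML: its name, and indented under it one key for each argument. arm_command: Moves the arm, as the interface text tells. Scaled input: -1 to 1 covers 0.4 m each way for a shift and 180 degrees each way for a turn. Its arguments: {"type":"object","properties":{"series":{"type":"string"},"newtons":{"type":"number"}},"required":["series"]}

```bash
mkdir -p pics; cat > h.py <<'E'
import numpy as np, cv2
from workcell import manip, viewer
def cam(n,save=None):
    c=viewer.camera(n); 
    if save: cv2.imwrite('pics/'+save,cv2.cvtColor(c['pixels'],cv2.COLOR_RGB2BGR))
    return c
def ray(c,u,v):
    K=np.array(c['intrinsics']);E=np.array(c['extrinsics'])
    d=np.linalg.inv(K)@[u,v,1]; d=np.array([d[0],-d[1],-d[2]])
    R=E[:3,:3];o=-R.T@E[:3,3]
    return o,R.T@d
def atz(c,u,v,z):
    o,d=ray(c,u,v); return o+d*(z-o[2])/d[2]
def proj(c,p):
    K=np.array(c['intrinsics']);E=np.array(c['extrinsics'])
    q=E[:3,:3]@np.array(p)+E[:3,3]; k=K@[q[0],-q[1],-q[2]]; return k[:2]/k[2]
E
python3 - <<'E'
from h import *
np.set_printoptions(precision=4,suppress=True)
for n in ('scene','top','wrist'):
    c=cam(n,n+'0.png'); print(n,c['intrinsics'],c['extrinsics'],[k for k in c])
o=manip.get_obs();print(o)
E
```

```text
scene [[431.28     0.     324.1631]
 [  0.     431.28   200.907 ]
 [  0.       0.       1.    ]] [[-0.3446  0.9387  0.0093  0.1684]
 [-0.5803 -0.2208  0.7839  0.3001]
 [ 0.7379  0.2648  0.6209 -1.587 ]
 [ 0.      0.      0.      1.    ]] ['pixels', 'intrinsics', 'extrinsics']
top [[424.8818   0.     321.4423]
 [  0.     424.8818 204.4021]
 [  0.       0.       1.    ]] [[-0.0205 -0.9997 -0.0155  0.0501]
 [ 0.9898 -0.0224  0.1407 -0.5807]
 [-0.141  -0.0124  0.9899 -1.1024]
 [ 0.      0.      0.      1.    ]] ['pixels', 'intrinsics', 'extrinsics']
wrist [[299.3837   0.     318.6483]
 [  0.     299.3837 203.3267]
 [  0.       0.       1.    ]] [[ 0.3855  0.9227 -0.0016 -0.6232]
 [-0.8796  0.3669 -0.3029  0.0386]
 [-0.2789  0.1182  0.953  -0.3807]
 [ 0.      0.      0.      1.    ]] ['pixels', 'intrinsics', 'extrinsics']
{'clock': 0.15, 'joint_pos': array([-1.1986,  0.3327, -0.0647,  1.4607,  0.0216,  1.3499, -0.0885]), 'joint_velocities': array([ 0.    , -0.0015, -0.0008, -0.0016,  0.0004,  0.0012,  0.0012]), 'tau': array([  0.0011, -62.5823,   0.0493, -39.1859,   0.0164,   0.0074,
        -0.    ]), 'position': array([0.2403, 0.5767, 0.2497]), 'ee_rot': array([ 0.1961,  0.9806, -0.0005, -0.0001]), 'ft_force': array([ 0.1351, -0.2645,  0.3085]), 'torque': array([ 0.0141, -0.0099,  0.0276]), 'grasp_force': 0.0, 'grip_width': 0.9968855208329727}
```

View pics/top0.png

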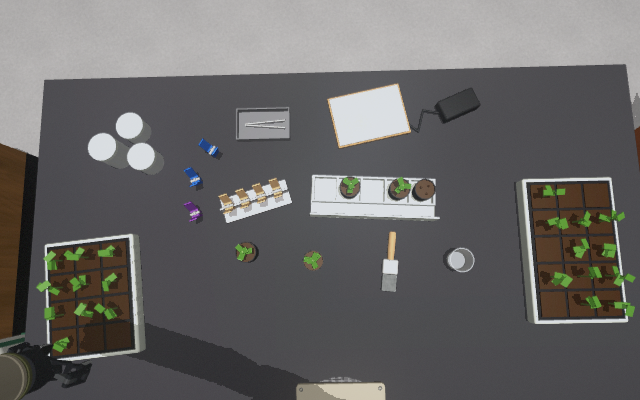

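View pics/scene0.png

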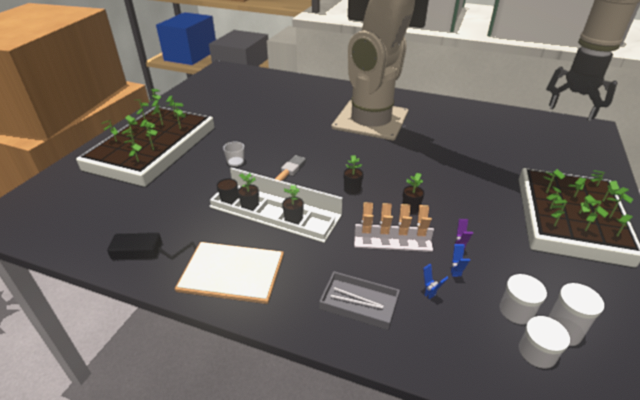

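Top view: the tray spans columns 310-438. Seedlings stand in cell 2 (350,187) and cell 4 (400,188), bare soil in cell 5 (425,189), so cells 1 and 3 are free. The loose pots are at (246,252) and (313,261), and the rack clips are at (227-277, 187-203). The blue and purple look-alikes are at (193-208, 147-212). Next I'll zoom in for measuring.

```bash
python3 - <<'E'
import cv2
i=cv2.imread('pics/top0.png')[165:280,205:445]
cv2.imwrite('pics/topc.png',cv2.resize(i,(792,380),interpolation=cv2.INTER_CUBIC))
i=cv2.imread('pics/scene0.png')[140:260,200:450]
cv2.imwrite('pics/scenec.png',cv2.resize(i,(800,384),interpolation=cv2.INTER_CUBIC))
E
```

```text
(no output)
```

View pics/topc.png

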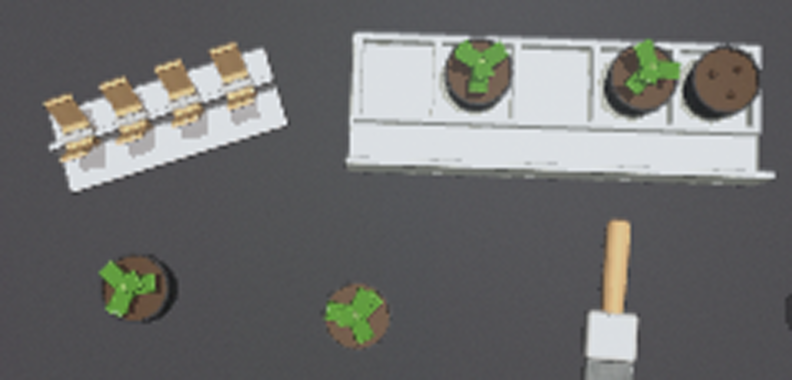

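View pics/scenec.png

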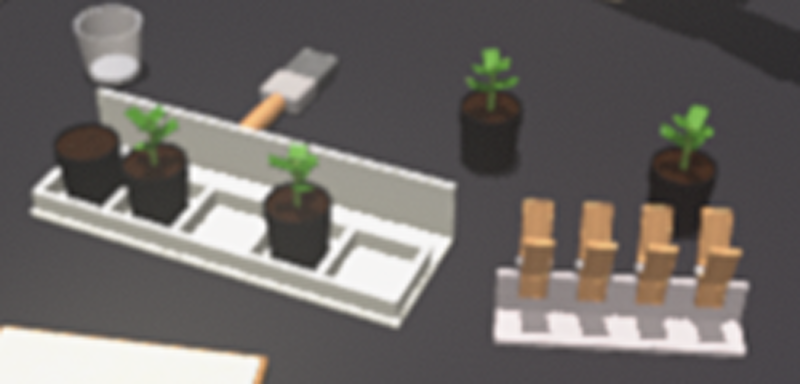

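Crop (3.3x, offset 205,165): the tray wall's top edge runs from (347,163) to (773,176) and the rack's top edge from (50,148) to (273,80). The pot tops are at (136,288) and (357,315).

```bash
python3 - <<'E'
from h import *
np.set_printoptions(precision=4,suppress=True)
c=cam('top')
f=lambda u,v,z: atz(c,205+(u+.5)/3.3-.5,165+(v+.5)/3.304-.5,z)
print('cam',ray(c,0,0)[0])
L=dict(wl=(347,162,.06),wr=(773,175,.06),bl=(355,35,.025),br=(762,45,.025),potA=(136,288,.058),potB=(357,315,.058),rl=(50,148,.045),rr=(273,80,.045),fl=(70,190,.008),fr=(287,124,.008))
P={k:f(*v) for k,v in L.items()}
for k in P: print(k,P[k])
d=P['wr']-P['wl'];print('wall len',np.linalg.norm(d),np.degrees(np.arctan2(-d[0],-d[1])))
d=P['br']-P['bl'];print('back len',np.linalg.norm(d),np.degrees(np.arctan2(-d[0],-d[1])))
d=P['rr']-P['rl'];print('rack len',np.linalg.norm(d),np.degrees(np.arctan2(-d[0],-d[1])))
d=P['fr']-P['fl'];print('foot len',np.linalg.norm(d),np.degrees(np.arctan2(-d[0],-d[1])))
print(proj(c,manip.get_obs()['position']))
E
```

```text
cam [0.4203 0.0233 1.1738]
wl [0.5549 0.0685 0.06  ]
wr [ 0.537  -0.2703  0.06  ]
bl [0.6658 0.0615 0.025 ]
br [ 0.6493 -0.2768  0.025 ]
potA [0.4584 0.2378 0.058 ]
potB [0.4336 0.0627 0.058 ]
rl [0.5736 0.3111 0.045 ]
rr [0.6256 0.1286 0.045 ]
fl [0.5428 0.3032 0.008 ]
fr [0.5945 0.1206 0.008 ]
wall len 0.33928426424989594 3.036137352736626
back len 0.3387141841022219 2.7949432974134756
rack len 0.18970477928317966 -15.898859486474377
foot len 0.1897623166570411 -15.806201376627167
[ 67.6647 356.4237]
```

Sizes fit: the wall measures 339 of 342 mm and the rack 190 of 190 mm. Tray yaw is about -3° and rack yaw about +16°. I'll move above the second pot and turn the closing line along the tray's x axis.

Emit:
arm_command:
  series: "0 -0.0942 -0.1 0.01 0;0 -0.0942 -0.1 0.01 0;0 -0.0942 -0.1 0.01 0;0 -0.0942 -0.1 0.01 0;0 -0.0942 -0.1 0.01 0;0 -0.0942 -0.1 0.01 0;0 -0.0942 -0.1 0.01 0;0 -0.0942 -0.1 0.01 0;0 -0.0942 -0.1 0.01 0;0 -0.0942 -0.1 0.01 0"
  newtons: 30

```text
clock: 1.45
position: [0.4347, 0.0611, 0.2104]
ee_rot: [0.196, 0.981, 0.0, 0.0]
ft_force: [0.9, 0.3, 0.4]
grip_width: 0.996
grasp_force: 0.0
```

Emit:
arm_command:
  series: "0 0 0 0 0.0559;0 0 0 0 0.0559;0 0 0 0 0.0559;0 0 0 0 0.0559;0 0 0 0 0.0559;0 0 0 0 0.0559;0 0 0 0 0.0559;0 0 0 0 0;0 0 0 0 0;0 0 0 0 0"

```text
clock: 2.7
position: [0.4343, 0.0628, 0.2103]
ee_rot: [0.725, 0.689, 0.0, -0.0]
ft_force: [-0.3, -0.1, -0.5]
grip_width: 0.998
grasp_force: 0.0
```

```bash
cat >> h.py <<'E'
def pose():
    o=manip.get_obs(); x,y,z,w=o['ee_rot']
    from scipy.spatial.transform import Rotation as Ro
    M=Ro.from_quat(o['ee_rot']).as_matrix()
    return o,M
def rel(target,a=None):
    """shift in tool axes (units of 0.4 m) and spin (units of 180deg) to reach target"""
    o,M=pose(); s=M.T@(np.array(target)-o['position'])/.4
    a0=np.degrees(np.arctan2(M[1,0],-M[0,0]))
    print('t',round(o['clock'],2),'pos',o['position'].round(4),'a',round(a0,2),'tilt',M[:,2].round(3),'rel',s.round(4), 'spin',None if a is None else round((a-a0)/180,4))
E
python3 - <<'E'
from h import *
c=cam('wrist','w1.png'); cam('top','t1.png')
rel((.4336,.0627,.05),92.95)
E
```

```text
t 2.8 pos [0.4343 0.0628 0.2103] a 92.98 tilt [ 0.  0. -1.] rel [-4.000e-04 -1.800e-03  4.008e-01] spin -0.0002
```

View pics/w1.png

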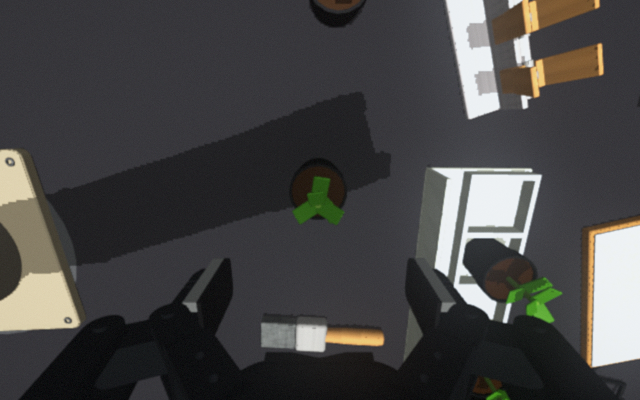

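Wrist view: the pot collar is centred at about (318,187). The tray's left end is visible, with the wall end at (430,168) and the back-left corner at (541,174). The brush is clear of the pot.

```bash
python3 - <<'E'
from h import *
np.set_printoptions(precision=4,suppress=True)
c=cam('wrist')
print('pot',atz(c,318,187,.058))
print('wall end',atz(c,432,168,.06),'back corner',atz(c,541,174,.025))
for n,p in dict(rim=(.5549,.0685,.06),back=(.6658,.0615,.025),pot=(.4336,.0627,.058)).items(): print(n,proj(c,p))
i=cv2.imread('pics/w1.png')[130:330,400:600]
cv2.imwrite('pics/w1c.png',cv2.resize(i,(600,600),interpolation=cv2.INTER_CUBIC))
E
```

```text
pot [0.4331 0.0681 0.058 ]
wall end [0.5396 0.0811 0.06  ] back corner [0.6674 0.0612 0.025 ]
rim [447.5552 180.4458]
back [539.5218 173.8311]
pot [318.7829 192.3985]
```

View pics/w1c.png

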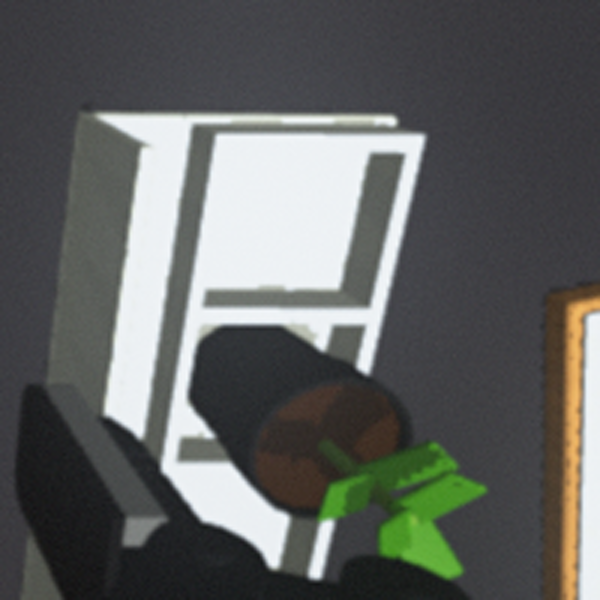

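Emit:
arm_command:
  series: "0 0 0 0.04 0;0 0 0 0.04 0;0 0 0 0.04 0;0 0 0 0.04 0;0 0 0 0.04 0;0 0 0 0.04 0;0 0 0 0.04 0;0 0 0 0.04 0;0 0 0 0.04 0;0 0 0 0.04 0"

```text
clock: 4.1
position: [0.4339, 0.0626, 0.0488]
ee_rot: [0.726, 0.688, -0.0, -0.0]
ft_force: [0.4, -0.1, -0.7]
grip_width: 1.003
grasp_force: 0.0
```

Emit:
arm_command:
  series: "1 0 0 0 0;1 0 0 0 0;1 0 0 0 0;1 0 0 0 0;1 0 0 0 0;1 0 0 0 0;1 0 0 0 0;1 0 0 0 0;1 0 0 0 0;1 0 0 0 0"
  newtons: 30

```text
clock: 5.35
position: [0.4344, 0.0629, 0.0504]
ee_rot: [0.726, 0.688, 0.0, -0.0]
ft_force: [-0.5, 0.1, 3.0]
grip_width: 0.641
grasp_force: 32.0
```

Pot gripped: the opening is 54.5 mm where about 56 was expected. The wall's front top edge at crop (142,145) agrees with the top view. I'll lift and carry it to above cell 1.

Emit:
arm_command:
  series: "1 0 0 -0.08 0;1 0 0 -0.12 0;1 0 0 -0.12 0;1 -0.0134 0.0982 0 0;1 -0.0134 0.0982 0 0;1 -0.0134 0.0982 0 0;1 -0.0134 0.0982 0 0;1 -0.0134 0.0982 0 0;1 0 0 0 0;1 0 0 0 0"

```text
clock: 6.6
position: [0.6284, 0.0255, 0.1777]
ee_rot: [0.726, 0.688, -0.001, -0.0]
ft_force: [-0.6, 0.3, -0.5]
grip_width: 0.646
grasp_force: 32.5
```

```bash
python3 - <<'E'
from h import *
c=cam('wrist','w2.png');t=cam('top','t2.png'); rel((.629,.026,.0575),92.95)
f=lambda u,v,z: atz(t,205+(u+.5)/3.3-.5,165+(v+.5)/3.304-.5,z).round(4)
print('old pots',f(478,75,.064),f(641,82,.064),f(722,81,.064))
a=cv2.imread('pics/w2.png'); b=cv2.imread('pics/t2.png')[150:290,200:450]
b=cv2.resize(b,(640,358)); a=a[:200]
cv2.imwrite('pics/c2.png',np.vstack([a,b]))
E
```

```text
t 6.7 pos [0.6283 0.0259 0.1783] a 93.04 tilt [-0.     0.001 -1.   ] rel [2.000e-04 1.900e-03 3.021e-01] spin -0.0005
old pots [ 0.6224 -0.0381  0.064 ] [ 0.6137 -0.1683  0.064 ] [ 0.613 -0.233  0.064]
```

View pics/c2.png

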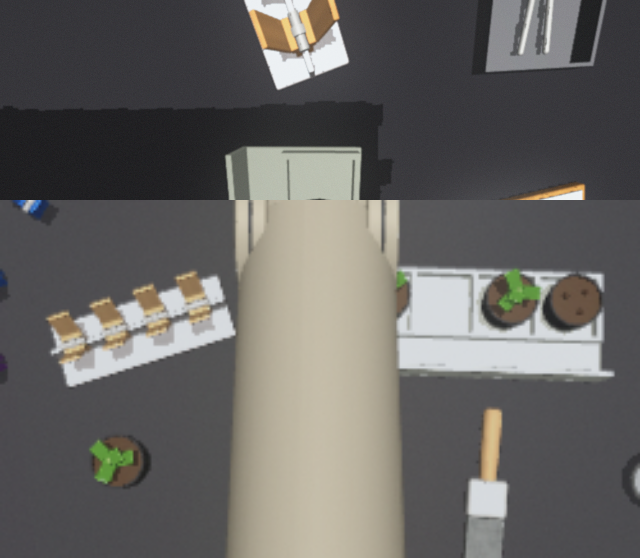

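The old pots' y positions match my cell estimates within 3 mm, and the gripper still holds the pot above cell 1. I'll lower it and release with a partial opening.

Emit:
arm_command:
  series: "1 0 0 0.06 0;1 0 0 0.06 0;1 0 0 0.06 0;1 0 0 0.05 0;1 0 0 0.03 0;1 0 0 0.02 0;1 0 0 0.01 0;1 0 0 0.01 0;1 0 0 0 0;1 0 0 0 0"

```text
clock: 7.95
position: [0.6292, 0.0256, 0.0586]
ee_rot: [0.726, 0.688, 0.0, 0.0]
ft_force: [-0.2, 0.3, -1.0]
grip_width: 0.643
grasp_force: 32.5
```

```bash
python3 - <<'E'
from h import *
rel((.629,.026,.0575)); o=manip.get_obs(); print(o['ft_force'].round(1),o['grip_width'])
E
```

```text
t 7.95 pos [0.6292 0.0256 0.0586] a 93.06 tilt [ 0.  0. -1.] rel [ 0.001  -0.0007  0.0028] spin None
[-0.2  0.3 -1. ] 0.6433397890395838
```

Emit:
arm_command:
  series: "1 0 0 0.003 0;0.2 0 0 0 0;0.1 0 0 0 0;0.1 0 0 0 0;0.1 0 0 -0.02 0;0.1 0 0 -0.06 0;0.1 0 0 -0.1 0;0.1 0 0 -0.12 0;0.1 0 0 -0.12 0;0.1 0 0 -0.06 0"

```text
clock: 9.2
position: [0.6298, 0.0253, 0.2529]
ee_rot: [0.726, 0.688, 0.002, 0.001]
ft_force: [0.8, -0.2, -0.0]
grip_width: 0.902
grasp_force: 0.0
```

```bash
python3 - <<'E'
from h import *
rel((.4584,.2378,.21),92.95)
E
```

```text
t 9.2 pos [0.6298 0.0253 0.2529] a 93.07 tilt [ 0.004  0.001 -1.   ] rel [ 0.5074 -0.4569  0.106 ] spin -0.0007
```

Emit:
arm_command:
  series: "0 0.0846 -0.0762 0.0177 0;0 0.0846 -0.0762 0.0177 0;0 0.0846 -0.0762 0.0177 0;0 0.0846 -0.0762 0.0177 0;0 0.0846 -0.0762 0.0177 0;0 0.0846 -0.0762 0.0177 0;0 0 0 0 0;0 0 0 0 0;0 0 0 0 0;0 0 0 0 0"

```text
clock: 10.45
position: [0.4579, 0.2373, 0.2068]
ee_rot: [0.726, 0.687, 0.0, 0.0]
ft_force: [-0.2, 0.2, 0.1]
grip_width: 1.001
grasp_force: 0.0
```

```bash
python3 - <<'E'
from h import *
c=cam('wrist','w3.png');t=cam('top','t3.png'); rel((.4584,.2378,.05),92.95)
print(proj(c,(.4584,.2378,.058)))
b=cv2.imread('pics/t3.png')[150:290,200:450]; b=cv2.resize(b,(640,358))
cv2.imwrite('pics/c3.png',np.vstack([cv2.imread('pics/w3.png')[30:270],b]))
E
```

```text
t 10.55 pos [0.4576 0.2376 0.2067] a 93.12 tilt [ 0.  0. -1.] rel [0.0007 0.0019 0.3917] spin -0.0009
[320.04612017 192.64927571]
```

View pics/c3.png

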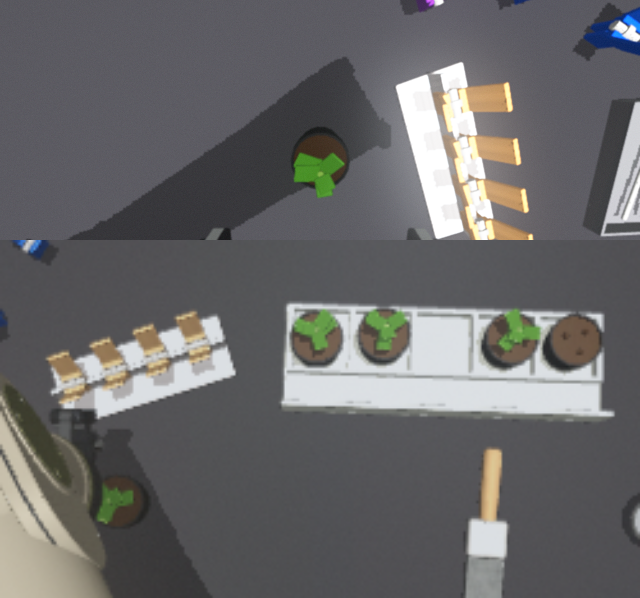

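The first pot stands in cell 1. The second pot's collar is at about (320,188) in the wrist picture, under the gripper. I'll go down and grip it.

Emit:
arm_command:
  series: "0 0.006 0.002 0.04 0;0 0 0 0.04 0;0 0 0 0.04 0;0 0 0 0.04 0;0 0 0 0.04 0;0 0 0 0.04 0;0 0 0 0.04 0;0 0 0 0.04 0;0 0 0 0.04 0;0 0 0 0.03 0"

```text
clock: 11.8
position: [0.458, 0.2403, 0.0495]
ee_rot: [0.726, 0.688, -0.0, -0.0]
ft_force: [1.1, 0.2, -0.4]
grip_width: 0.997
grasp_force: 0.0
```

Emit:
arm_command:
  series: "1 0 0 0 0;1 0 0 0 0;1 0 0 0 0;1 0 0 0 0;1 0 0 0 0;1 0 0 0 0;1 0 0 0 0;1 0 0 -0.06 0;1 0 0 -0.12 0;1 0 0 -0.12 0"

```text
clock: 13.05
position: [0.4576, 0.24, 0.1714]
ee_rot: [0.726, 0.688, -0.001, -0.0]
ft_force: [0.8, 0.6, -2.2]
grip_width: 0.644
grasp_force: 32.6
```

```bash
python3 - <<'E'
from h import *
rel((.6224,-.1055,.18),92.95)
E
```

```text
t 13.05 pos [0.4576 0.24   0.1714] a 93.05 tilt [-0.001 -0.001 -1.   ] rel [-0.8407  0.4575 -0.0212] spin -0.0006
```

Emit:
arm_command:
  series: "1 -0.1401 0 -0.02 0;1 -0.1401 0 -0.01 0;1 -0.1401 0 0 0;1 -0.1401 0 0 0;1 -0.1401 0 0 0;1 -0.1402 0 0 0;1 0 0.1144 0 0;1 0 0.1144 0 0;1 0 0.1144 0 0;1 0 0.1143 0 0"

```text
clock: 14.3
position: [0.6242, -0.1048, 0.1818]
ee_rot: [0.725, 0.688, -0.0, -0.0]
ft_force: [0.5, -0.4, -1.1]
grip_width: 0.643
grasp_force: 32.8
```

```bash
python3 - <<'E'
from h import *
rel((.6224,-.1055,.057),92.95)
E
```

```text
t 14.3 pos [ 0.6242 -0.1048  0.1818] a 93.01 tilt [-0.001  0.    -1.   ] rel [-0.0021 -0.004   0.312 ] spin -0.0004
```

Emit:
arm_command:
  series: "1 0 -0.002 0.05 0;1 0 0 0.06 0;1 0 0 0.06 0;1 0 0 0.06 0;1 0 0 0.04 0;1 0 0 0.02 0;1 0 0 0.01 0;1 0 0 0.01 0;1 0 0 0 0;1 0 0 0 0"

```text
clock: 15.55
position: [0.6224, -0.1051, 0.059]
ee_rot: [0.726, 0.688, 0.0, 0.0]
ft_force: [0.1, 0.3, -1.7]
grip_width: 0.643
grasp_force: 33.0
```

Emit:
arm_command:
  series: "1 0 0 0 0;0.2 0 0 0 0;0.1 0 0 0 0;0.1 0 0 0 0;0.1 0 0 -0.02 0;0.1 0 0 -0.06 0;0.1 0 0 -0.1 0;0.1 0 0 -0.12 0;0.1 0 0 -0.12 0;0.1 0 0 -0.06 0"

```text
clock: 16.8
position: [0.6228, -0.1056, 0.2543]
ee_rot: [0.726, 0.688, 0.001, 0.001]
ft_force: [0.5, -0.2, -0.6]
grip_width: 0.901
grasp_force: 0.0
```

```bash
python3 - <<'E'
from h import *
rel((.60,.22,.22),74.1)
E
```

```text
t 16.8 pos [ 0.6228 -0.1056  0.2543] a 93.08 tilt [ 0.004  0.    -1.   ] rel [ 0.8097 -0.101   0.0855] spin -0.1054
```

Second pot released in cell 3. Now on to the rack.

Emit:
arm_command:
  series: "0.1 0.1157 -0.0144 0.012 0;0.1 0.1157 -0.0144 0.012 0;0.1 0.1157 -0.0144 0.012 0;0.1 0.1157 -0.0144 0.012 0;0.1 0.1157 -0.0144 0.012 0;0.1 0.1157 -0.0144 0.012 0;0.1 0.1157 -0.0144 0.012 0;0.1 0 0 0 -0.0527;0.1 0 0 0 -0.0527;0.1 0 0 0 0"

```text
clock: 18.05
position: [0.5993, 0.2204, 0.2176]
ee_rot: [0.603, 0.798, 0.0, 0.0]
ft_force: [-0.6, -0.5, 0.7]
grip_width: 0.903
grasp_force: 0.0
```

```bash
python3 - <<'E'
from h import *
c=cam('wrist','w4.png');t=cam('top','t4.png'); rel((.6181,.155,.12),74.1)
for p in [(.5811,.2848),(.5934,.2415),(.6058,.1983),(.6181,.155)]: print(proj(c,(*p,.055)).round(1),proj(c,(*p,.101)).round(1))
for p in [(.5736,.3111),(.6256,.1286)]: print(proj(c,(*p,.045)).round(1))
b=cv2.imread('pics/t4.png')[150:290,200:450]; b=cv2.resize(b,(640,358))
cv2.imwrite('pics/c4.png',cv2.resize(cv2.imread('pics/w4.png')[0:280,170:490],(686,600),interpolation=cv2.INTER_CUBIC))
E
```

```text
t 18.15 pos [0.5993 0.2203 0.2174] a 74.33 tilt [ 0.  0. -1.] rel [-0.17    0.0011  0.2435] spin -0.0013
[319.8 119.6] [320.  121.8]
[319.8 167.9] [320.  178.5]
[319.9 211.7] [320.1 229.2]
[319.9 251.9] [320.1 274.9]
[319.7  88.6]
[319.8 270. ]
```

View pics/c4.png

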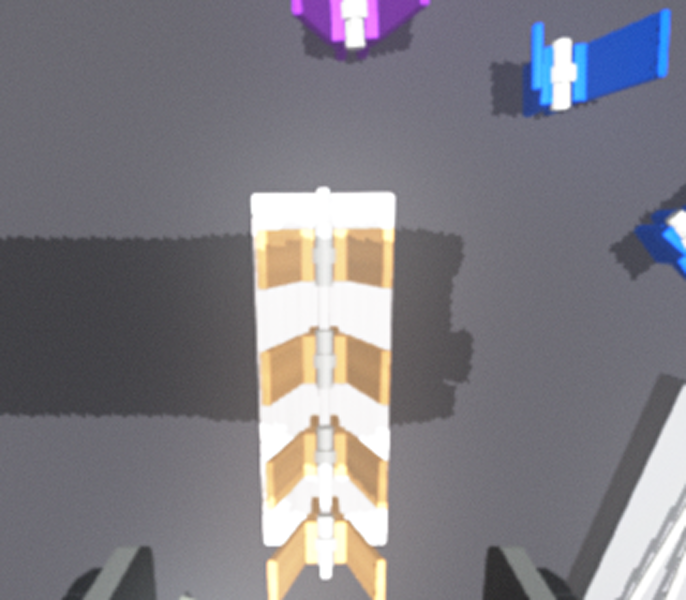

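The strip centre is at about x 320.7 px and the pivots at y 121, 168, 208 and 252, all close to my predictions. I'll go down on clip 4 at handle mid height and squeeze.

Emit:
arm_command:
  series: "0.1 -0.085 0.0005 0 -0.0013;0.1 -0.085 0.0005 0 0;0.1 0 0 0.06 0;0.1 0 0 0.06 0;0.1 0 0 0.06 0;0.1 0 0 0.06 0;0.1 0 0 0.05 0;0.1 0 0 0.03 0;0.1 0 0 0.021 0;0.1 0 0 0 0"

```text
clock: 19.4
position: [0.6183, 0.1553, 0.0804]
ee_rot: [0.601, 0.799, -0.0, -0.0]
ft_force: [-0.1, 0.1, 0.2]
grip_width: 0.899
grasp_force: 0.0
```

Emit:
arm_command:
  series: "1 0 0 0 0;1 0 0 0 0;1 0 0 0 0;1 0 0 0 0;1 0 0 0 0;1 0 0 0 0;1 0 0 0 0;1 0 0 0 0;1 0 0 0 0;1 0 0 0 0"

```text
clock: 20.65
position: [0.62, 0.1558, 0.0822]
ee_rot: [0.601, 0.799, 0.002, 0.001]
ft_force: [3.0, 0.7, 5.1]
grip_width: 0.269
grasp_force: 35.2
```

```bash
python3 - <<'E'
from h import *
c=cam('wrist','w5.png');t=cam('scene','s5.png'); rel((.6181,.155,.18),93)
b=cv2.imread('pics/s5.png')[130:270,300:470]; b=cv2.resize(b,(486,400))
a=cv2.imread('pics/w5.png')[:,160:480]
cv2.imwrite('pics/c5.png',np.hstack([a,b]))
E
```

```text
t 20.75 pos [0.62   0.1558 0.0822] a 73.84 tilt [ 0.004  0.001 -1.   ] rel [-0.0005 -0.004  -0.2446] spin 0.1064
```

View pics/c5.png

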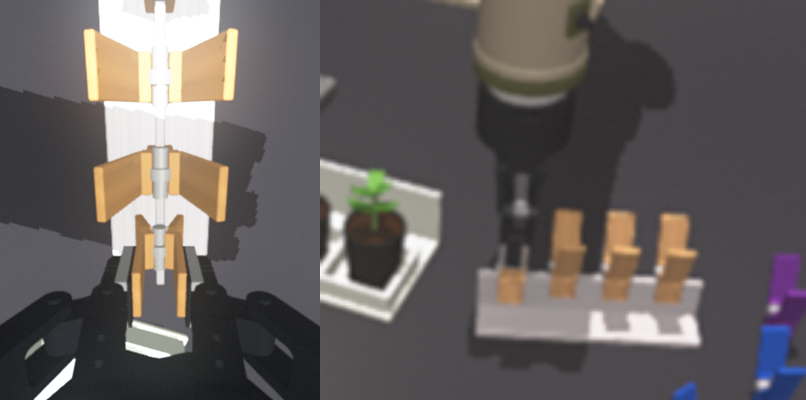

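Clip 4 is fully squeezed (opening about 23 mm). I'll lift it and turn to tray yaw.

Emit:
arm_command:
  series: "1 0 0 -0.03 0;1 0 0 -0.05 0;1 0 0 -0.08 0;1 0 0 -0.09 0;1 0 0 0 0.0531;1 0 0 0 0.0531;1 0 0 0 0;1 0 0 0 0;1 0 0 0 0;1 0 0 0 0"

```text
clock: 22.0
position: [0.6183, 0.1552, 0.1807]
ee_rot: [0.725, 0.689, 0.0, -0.0]
ft_force: [0.4, -0.1, -0.3]
grip_width: 0.267
grasp_force: 34.4
```

```bash
python3 - <<'E'
from h import *
rel((.5543,.0311,.16),92.95); o=manip.get_obs(); print(o['grip_width'],o['ft_force'].round(1))
cam('wrist','w6.png')
c=cam('scene','s6.png'); 
b=cv2.imread('pics/s6.png')[100:240,300:440]; b=cv2.resize(b,(400,400))
cv2.imwrite('pics/c6.png',np.hstack([cv2.imread('pics/w6.png')[:,160:480],b]))
E
```

```text
t 22.0 pos [0.6183 0.1552 0.1807] a 92.91 tilt [-0.  0. -1.] rel [-0.3181 -0.1442  0.0516] spin 0.0002
0.26731330165831807 [ 0.4 -0.1 -0.3]
```

View pics/c6.png

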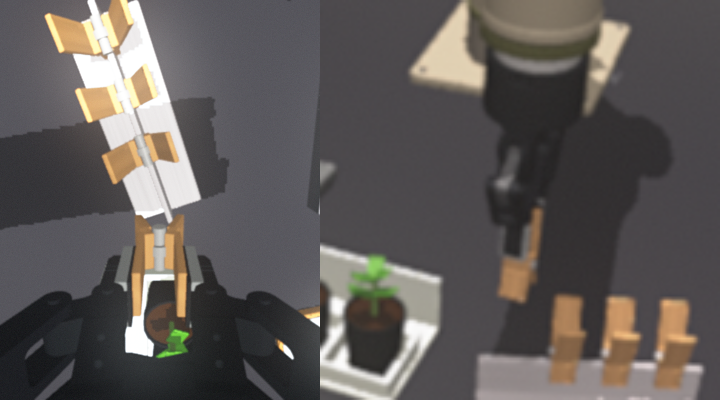

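Clip held centred. Going over rim 1 and lowering most of the way.

Emit:
arm_command:
  series: "1 -0.0795 -0.036 0.013 0;1 -0.0795 -0.036 0.013 0;1 -0.0795 -0.036 0.013 0;1 -0.0795 -0.036 0.013 0;1 0 0 0.02 0;1 0 0 0.03 0;1 0 0 0.03 0;1 0 0 0.03 0;1 0 0 0.03 0;1 0 0 0 0"

```text
clock: 23.35
position: [0.5536, 0.0312, 0.1026]
ee_rot: [0.725, 0.689, -0.001, -0.0]
ft_force: [-1.1, -0.9, 0.2]
grip_width: 0.267
grasp_force: 34.4
```

```bash
python3 - <<'E'
from h import *
rel((.5543,.0311,.0885),92.95); o=manip.get_obs(); print(o['grip_width'],o['ft_force'].round(1))
c=cam('wrist','w7.png');t=cam('scene','s7.png')
print(proj(c,(.5543+.1*.0515,.0311+.1,.06)),proj(c,(.5543+.04*.0515,.0311+.04,.06)),proj(t,(.5543,.0311,.06)))
b=cv2.imread('pics/s7.png')[140:250,230:360]; b=cv2.resize(b,(473,400))
cv2.imwrite('pics/c7.png',np.hstack([cv2.imread('pics/w7.png')[:,160:480],b]))
E
```

```text
t 23.35 pos [0.5536 0.0312 0.1026] a 92.96 tilt [-0.002 -0.001 -1.   ] rel [-0.0003  0.0017  0.0354] spin -0.0
0.2670581420323079 [-1.1 -0.9  0.2]
[321.50919491  59.83058607] [321.31496851 176.1338451 ] [326.85699381 193.82023567]
```

View pics/c7.png

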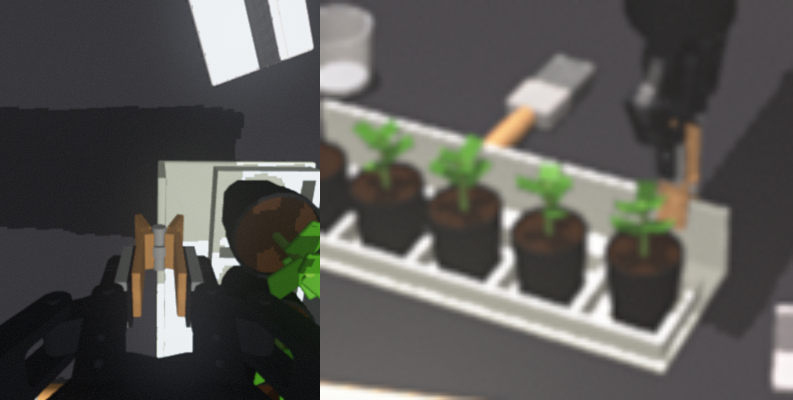

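The wall lies between the jaws (about x 318-326 px), and all four seedling pots stand in cells 1-4. Lowering the rest of the way.

Emit:
arm_command:
  series: "1 0 0.001 0.008 0;1 0 0 0.008 0;1 0 0 0.008 0;1 0 0 0.008 0;1 0 0 0.003 0;1 0 0 0.003 0;1 0 0 0 0;1 0 0 0 0;1 0 0 0 0;1 0 0 0 0"

```text
clock: 24.7
position: [0.5555, 0.0313, 0.0941]
ee_rot: [0.725, 0.688, 0.002, -0.001]
ft_force: [-26.8, 0.1, 66.6]
grip_width: 0.271
grasp_force: 48.1
```

```bash
python3 - <<'E'
from h import *
rel((.5543,.0311,.0885),92.95); o=manip.get_obs(); print(o['grip_width'],o['ft_force'].round(1))
E
```

```text
t 24.7 pos [0.5555 0.0313 0.0941] a 93.0 tilt [ 0.001  0.004 -1.   ] rel [-0.0008 -0.0031  0.014 ] spin -0.0003
0.2707735904177539 [-26.8   0.1  66.6]
```

Contact at 67 N, too firm, so I'll ease off.

Emit:
arm_command:
  series: "1 0 -0.001 -0.01 0;1 0 0 -0.006 0;1 0 0 0 0;1 0 0 0 0;1 0 0 0 0;1 0 0 0 0;1 0 0 0 0;1 0 0 0 0;1 0 0 0 0;1 0 0 0 0"

```text
clock: 25.95
position: [0.5542, 0.0312, 0.0949]
ee_rot: [0.725, 0.689, -0.0, -0.0]
ft_force: [0.5, 0.3, -0.5]
grip_width: 0.271
grasp_force: 36.3
```

```bash
python3 - <<'E'
from h import *
rel((.5543,.0311,.0885),92.95); o=manip.get_obs(); print(o['grip_width'],o['ft_force'].round(1),o['torque'].round(2))
c=cam('wrist','w8.png');
i=cv2.imread('pics/w8.png')[130:380,220:420]; cv2.imwrite('pics/c8.png',cv2.resize(i,(480,600),interpolation=cv2.INTER_CUBIC))
E
```

```text
t 25.95 pos [0.5542 0.0312 0.0949] a 92.97 tilt [-0. -0. -1.] rel [-0.0003  0.0004  0.0161] spin -0.0001
0.270971395512757 [ 0.5  0.3 -0.5] [-0.05 -0.    0.03]
```

View pics/c8.png

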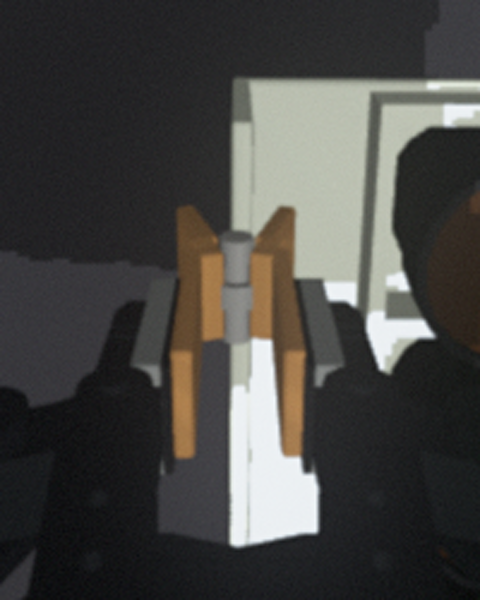

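The clip is centred on the wall. I'll press lightly and release slowly.

Emit:
arm_command:
  series: "1 0 0 0.005 0;0.72 0 0 0.002 0;0.66 0 0 0 0;0.6 0 0 0 0;0.54 0 0 0 0;0.48 0 0 0 0;0.42 0 0 0 0;0.36 0 0 0 0;0.3 0 0 0 0;0.3 0 0 0 0"

```text
clock: 27.25
position: [0.5543, 0.0313, 0.0922]
ee_rot: [0.725, 0.689, 0.0, -0.0]
ft_force: [0.6, -1.5, -0.0]
grip_width: 0.699
grasp_force: 0.0
```

Emit:
arm_command:
  series: "0.25 0 0 -0.02 0;0.25 0 0 -0.06 0;0.25 0 0 -0.06 0;0.25 0 0 -0.06 0;0.25 0 0 -0.06 0;0.25 0 0 0 0;0.25 0 0 0 0;0.25 0 0 0 0;0.25 0 0 0 0;0.25 0 0 0 0"

```text
clock: 28.5
position: [0.5541, 0.0312, 0.1959]
ee_rot: [0.725, 0.689, -0.0, -0.0]
ft_force: [-0.4, 0.1, 0.7]
grip_width: 0.75
grasp_force: 0.0
```

```bash
python3 - <<'E'
from h import *
rel((.6058+.001,.1983,.19),74.1)
c=cam('wrist','w9.png');t=cam('scene','s9.png')
for z in (.064,.067,.07): print(z,proj(c,(.5549,.0421,z)).round(1),proj(t,(.5543,.0311,z+.046)).round(1))
i=cv2.imread('pics/w9.png')[100:350,220:420]
b=cv2.imread('pics/s9.png')[150:220,300:360]; b=cv2.resize(b,(420,490),interpolation=cv2.INTER_CUBIC)
a=cv2.resize(i,(392,490),interpolation=cv2.INTER_CUBIC)
cv2.imwrite('pics/c9.png',np.hstack([a[:,:380],b]))
E
```

```text
t 28.5 pos [0.5541 0.0312 0.1959] a 92.97 tilt [-0.001 -0.    -1.   ] rel [0.424  0.1099 0.0146] spin -0.1048
0.064 [319.9 186.5] [327.1 178.3]
0.067 [319.9 187.3] [327.1 177.3]
0.07 [319.9 188.2] [327.1 176.3]
```

View pics/c9.png

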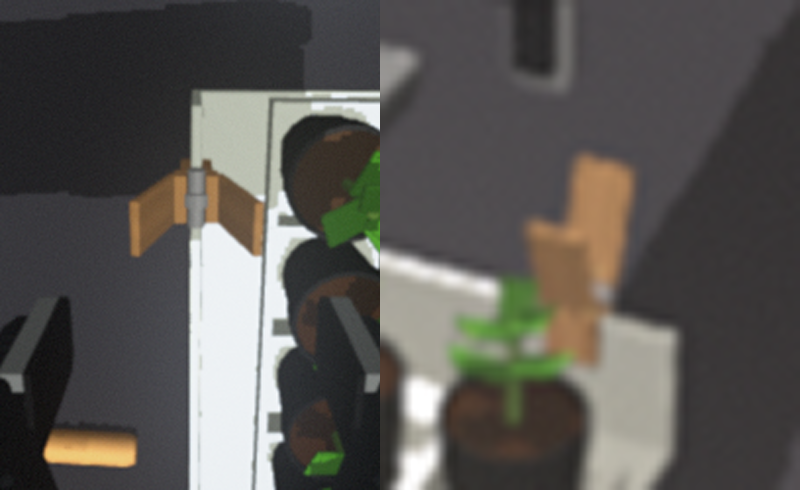

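Clip 1 of 4 straddles the wall, upright, before cell 1. That was my last allowed picture, so from here I check with numbers.

```bash
cat >> h.py <<'E'
def wood(c,u0,u1,v0,v1):
    p=cv2.cvtColor(c['pixels'],cv2.COLOR_RGB2HSV)[v0:v1,u0:u1]
    m=((p[...,0]>8)&(p[...,0]<22)&(p[...,1]>90)&(p[...,2]>90))
    n,l,s,ce=cv2.connectedComponentsWithStats(m.astype(np.uint8))
    return [(int(s[i,0]+u0),int(s[i,1]+v0),int(s[i,2]),int(s[i,3]),int(s[i,4])) for i in range(1,n) if s[i,4]>8]
E
python3 - <<'E'
from h import *
t=cam('scene')
# rack clips as reference, then the wall clip
print('all wood blobs',wood(t,310,450,150,250))
ex=np.array((.9987,-.0515,0));r=np.array((.5543,.0311,.06))
for d in (4,7,10,14): 
  p=r+[0,0,d*1e-3]; print(d,'tip',proj(t,p+ex*.009-[0,0,.03]).round(1),'topout',proj(t,p+ex*.025+[0,0,.046]).round(1),'topin',proj(t,p-ex*.025+[0,0,.046]).round(1))
ex=np.array((.9617,.274,0));r=np.array((.5811,.2848,.055))
print('rack clip1 tip',proj(t,r+ex*.009-[0,0,.03]).round(1),proj(t,r+ex*.025+[0,0,.046]).round(1),proj(t,r-ex*.025+[0,0,.046]).round(1))
E
```

```text
all wood blobs [(321, 172, 15, 30, 250), (381, 203, 11, 31, 280), (399, 204, 13, 31, 291), (417, 205, 15, 31, 303)]
4 tip [325.4 203.5] topout [323.3 183.6] topin [330.8 173.2]
7 tip [325.4 202.6] topout [323.3 182.6] topin [330.9 172.2]
10 tip [325.4 201.7] topout [323.3 181.6] topin [330.9 171.3]
14 tip [325.5 200.5] topout [323.3 180.3] topin [330.9 170. ]
rack clip1 tip [419.7 235.9] [425.2 216.6] [423.  203.1]
```

The blobs put this clip's pivot roughly 8-10 mm above the edge, which fits the creep. I'll press it down from above with half-closed fingertips on the handle tops, feeling for contact.

Emit:
arm_command:
  series: "0.6 0 0 0.03 0;0.6 0 0 0.05 0;0.6 0 0 0.04 0;0.6 0 0 0.02 0;0.6 0 0 0.005 0;0.6 0 0 0 0;0.6 0 0 0 0;0.6 0 0 0 0;0.6 0 0 0 0;0.6 0 0 0 0"

```text
clock: 29.9
position: [0.5543, 0.0313, 0.1383]
ee_rot: [0.725, 0.689, 0.0, -0.0]
ft_force: [0.1, -0.1, -0.8]
grip_width: 0.399
grasp_force: 0.0
```

Emit:
arm_command:
  series: "0.6 0 0 0.005 0;0.6 0 0 0 0;0.6 0 0 0 0;0.6 0 0 0.005 0;0.6 0 0 0 0;0.6 0 0 0 0;0.6 0 0 0 0;0.6 0 0 0 0;0.6 0 0 0 0;0.6 0 0 0 0"

```text
clock: 31.15
position: [0.5543, 0.0313, 0.1342]
ee_rot: [0.725, 0.689, 0.0, -0.0]
ft_force: [0.1, 0.4, 0.0]
grip_width: 0.401
grasp_force: 0.0
```

Emit:
arm_command:
  series: "0.6 0 0 0.005 0;0.6 0 0 0 0;0.6 0 0 0 0;0.6 0 0 0 0;0.6 0 0 0 0;0.6 0 0 0 0;0.6 0 0 0 0;0.6 0 0 0 0;0.6 0 0 0 0;0.6 0 0 0 0"

```text
clock: 32.4
position: [0.5543, 0.0313, 0.1322]
ee_rot: [0.725, 0.689, 0.0, -0.0]
ft_force: [0.1, -0.2, 0.4]
grip_width: 0.397
grasp_force: 0.0
```

Emit:
arm_command:
  series: "0.6 0 0 0.005 0;0.6 0 0 0 0;0.6 0 0 0 0;0.6 0 0 0 0;0.6 0 0 0 0;0.6 0 0 0 0;0.6 0 0 0 0;0.6 0 0 0 0;0.6 0 0 0 0;0.6 0 0 0 0"

```text
clock: 33.65
position: [0.5546, 0.0313, 0.1307]
ee_rot: [0.725, 0.689, 0.0, 0.0]
ft_force: [-0.8, 0.0, 5.6]
grip_width: 0.398
grasp_force: 2.7
```

Emit:
arm_command:
  series: "0.6 0 0 0.005 0;0.6 0 0 0 0;0.6 0 0 0 0;0.6 0 0 0 0;0.6 0 0 0 0;0.6 0 0 0 0;0.6 0 0 0 0;0.6 0 0 0 0;0.6 0 0 0 0;0.6 0 0 0 0"

```text
clock: 34.9
position: [0.5546, 0.0313, 0.1289]
ee_rot: [0.725, 0.689, 0.0, 0.0]
ft_force: [-1.7, 0.5, 8.4]
grip_width: 0.399
grasp_force: 4.0
```

Contact felt at about 0.131. Pressing further.

Emit:
arm_command:
  series: "0.6 0 0 0.005 0;0.6 0 0 0 0;0.6 0 0 0 0;0.6 0 0 0 0;0.6 0 0 0 0;0.6 0 0 0 0;0.6 0 0 0 0;0.6 0 0 0 0;0.6 0 0 0 0;0.6 0 0 0 0"

```text
clock: 36.15
position: [0.5546, 0.0313, 0.127]
ee_rot: [0.725, 0.689, 0.001, 0.0]
ft_force: [-2.6, 0.4, 9.3]
grip_width: 0.402
grasp_force: 4.6
```

Emit:
arm_command:
  series: "0.6 0 0 0.005 0;0.6 0 0 0 0;0.6 0 0 0 0;0.6 0 0 0 0;0.6 0 0 0 0;0.6 0 0 0 0;0.6 0 0 0 0;0.6 0 0 0 0;0.6 0 0 0 0;0.6 0 0 0 0"

```text
clock: 37.4
position: [0.5546, 0.0313, 0.125]
ee_rot: [0.725, 0.689, 0.001, 0.0]
ft_force: [-2.0, 0.9, 9.3]
grip_width: 0.4
grasp_force: 4.8
```

Emit:
arm_command:
  series: "0.6 0 0 0.003 0;0.6 0 0 0 0;0.6 0 0 0 0;0.6 0 0 0 0;0.6 0 0 0 0;0.6 0 0 0 0;0.6 0 0 0 0;0.6 0 0 0 0;0.6 0 0 0 0;0.6 0 0 0 0"

```text
clock: 38.65
position: [0.5547, 0.0313, 0.1243]
ee_rot: [0.725, 0.689, 0.001, 0.0]
ft_force: [-5.2, -0.1, 15.1]
grip_width: 0.399
grasp_force: 7.5
```

It slid down and bottomed at about 0.1245 with 15 N, so this press works. On to clip 3.

Emit:
arm_command:
  series: "0.6 0 0 -0.06 0;0.4 0 0 -0.06 0;0.1 0 0 -0.045 0;0.1 0.106 0.0275 0 0;0.1 0.106 0.0275 0 0;0.1 0.106 0.0275 0 0;0.1 0.106 0.0275 0 0;0.1 0 0 0 -0.0524;0.1 0 0 0 -0.0524;0.1 0 0 0 0"

```text
clock: 39.9
position: [0.6069, 0.1983, 0.1888]
ee_rot: [0.603, 0.798, -0.0, -0.0]
ft_force: [0.1, -0.5, 0.5]
grip_width: 0.901
grasp_force: 0.0
```

```bash
python3 - <<'E'
from h import *
rel((.607,.1987,.081),74.1); t=cam('scene'); print(wood(t,310,450,150,250))
c=cam('wrist'); print('wrist',wood(c,200,440,0,400)); print([proj(c,(*p,.055)).round(0) for p in [(.5934,.2415),(.6058,.1983)]])
E
```

```text
t 39.9 pos [0.6069 0.1983 0.1888] a 74.16 tilt [-0.  0. -1.] rel [0.0008 0.0006 0.2696] spin -0.0003
[(321, 174, 15, 30, 240), (381, 203, 12, 31, 292), (399, 204, 13, 31, 303), (417, 205, 15, 31, 304)]
wrist [(287, 71, 21, 32, 553), (332, 70, 20, 33, 575), (357, 70, 1, 10, 10), (282, 77, 1, 17, 17), (356, 91, 1, 11, 11), (285, 132, 30, 36, 801), (325, 132, 31, 36, 814), (325, 179, 29, 45, 494), (288, 180, 29, 45, 677), (230, 318, 10, 36, 131), (385, 363, 8, 4, 18)]
[array([318., 147.]), array([319., 198.])]
```

Emit:
arm_command:
  series: "0.1 0.0008 0.0006 0.05 0;0.1 0 0 0.06 0;0.1 0 0 0.06 0;0.1 0 0 0.05 0;0.1 0 0 0.03 0;0.1 0 0 0.0196 0;0.3 0 0 0 0;1 0 0 0 0;1 0 0 0 0;1 0 0 0 0"

```text
clock: 41.25
position: [0.6085, 0.1992, 0.0828]
ee_rot: [0.603, 0.798, 0.002, 0.001]
ft_force: [2.3, 1.0, 5.9]
grip_width: 0.274
grasp_force: 31.0
```

Emit:
arm_command:
  series: "1 0 0 0 0;1 0 0 0 0;1 0 0 0 0;1 0 0 0 0;1 0 0 -0.03 0;1 0 0 -0.05 0;1 0 0 -0.08 0;1 0 0 -0.09 0;1 0 0 0 0.0531;1 0 0 0 0.0531"

```text
clock: 42.5
position: [0.6073, 0.1988, 0.1832]
ee_rot: [0.729, 0.685, 0.001, 0.0]
ft_force: [-1.1, 0.5, -0.6]
grip_width: 0.269
grasp_force: 30.1
```

```bash
python3 - <<'E'
from h import *
rel((.5509,-.0348,.16),92.95); o=manip.get_obs(); print(o['grip_width'],o['ft_force'].round(1))
t=cam('scene'); print(wood(t,310,450,120,250))
c=cam('wrist'); print('wrist',wood(c,250,390,180,330))
E
```

```text
t 42.5 pos [0.6073 0.1988 0.1832] a 93.53 tilt [ 0.001  0.001 -1.   ] rel [-0.5916 -0.1049  0.057 ] spin -0.0032
0.26853369688668144 [-1.1  0.5 -0.6]
[(321, 174, 15, 30, 240), (382, 174, 16, 32, 198), (399, 204, 13, 31, 302), (417, 205, 15, 31, 303)]
wrist [(268, 180, 11, 5, 37), (291, 215, 23, 100, 1330), (333, 217, 14, 99, 692), (325, 226, 11, 43, 355)]
```

Emit:
arm_command:
  series: "1 -0.1183 -0.021 0 0;1 -0.1183 -0.021 0 0;1 -0.1183 -0.021 0 0;1 -0.1183 -0.021 0 0;1 -0.1183 -0.021 0 0;1 0 0 0.05 0;1 0 0 0.05 0;1 0 0 0.05 0;1 0 0 0.035 0;1 0 0 0 0"

```text
clock: 43.85
position: [0.5514, -0.0352, 0.1068]
ee_rot: [0.726, 0.688, -0.001, -0.0]
ft_force: [-0.5, -0.2, -0.8]
grip_width: 0.269
grasp_force: 30.1
```

```bash
python3 - <<'E'
from h import *
rel((.5509,-.0348,.095),92.95); o=manip.get_obs(); print(o['grip_width'],o['ft_force'].round(1))
E
```

```text
t 43.85 pos [ 0.5514 -0.0352  0.1068] a 93.12 tilt [-0.001 -0.    -1.   ] rel [ 0.0008 -0.0014  0.0294] spin -0.0009
0.26876529226947365 [-0.5 -0.2 -0.8]
```

Lower, release slowly, rise to press height, then press.

Emit:
arm_command:
  series: "1 0.0008 -0.0014 0.012 0;1 0 0 0.01 0;1 0 0 0.0074 0;0.72 0 0 0.002 0;0.66 0 0 0 0;0.58 0 0 0 0;0.5 0 0 0 0;0.42 0 0 0 0;0.34 0 0 0 0;0.28 0 0 0 0"

```text
clock: 45.1
position: [0.5514, -0.0348, 0.0946]
ee_rot: [0.727, 0.687, 0.0, -0.0]
ft_force: [-0.6, 0.7, 0.7]
grip_width: 0.717
grasp_force: 0.0
```

Emit:
arm_command:
  series: "0.25 0 0 -0.02 0;0.25 0 0 -0.04 0;0.25 0 0 -0.06 0;0.25 0 0 -0.03 0;0.6 0 0 0 0;0.6 0 0 0 0;0.6 0 0 0 0;0.6 0 0 0 0;0.6 0 0 0 0;0.6 0 0 0 0"

```text
clock: 46.35
position: [0.5513, -0.0348, 0.1545]
ee_rot: [0.727, 0.687, -0.0, -0.0]
ft_force: [0.5, -0.0, 0.4]
grip_width: 0.402
grasp_force: 0.0
```

```bash
python3 - <<'E'
from h import *
rel((.5509,-.0348,.132),92.95); o=manip.get_obs(); print(o['grip_width'],o['ft_force'].round(1))
t=cam('scene'); print(wood(t,260,450,120,250))
E
```

```text
t 46.35 pos [ 0.5513 -0.0348  0.1545] a 93.22 tilt [-0.  0. -1.] rel [-0.0001 -0.0011  0.0563] spin -0.0015
0.40198999948315745 [ 0.5 -0.   0.4]
[(298, 167, 15, 29, 247), (275, 170, 14, 10, 82), (321, 175, 15, 29, 247), (399, 204, 13, 31, 289), (418, 205, 14, 31, 302)]
```

Emit:
arm_command:
  series: "0.6 0 -0.001 0.03 0;0.6 0 0 0.0225 0;0.6 0 0 0.003 0;0.6 0 0 0.003 0;0.6 0 0 0.003 0;0.6 0 0 0.003 0;0.6 0 0 0.003 0;0.6 0 0 0.003 0;0.6 0 0 0.003 0;0.6 0 0 0.003 0"

```text
clock: 47.65
position: [0.5512, -0.035, 0.1254]
ee_rot: [0.727, 0.687, 0.0, -0.0]
ft_force: [-6.4, 0.5, 15.9]
grip_width: 0.403
grasp_force: 8.0
```

Emit:
arm_command:
  series: "0.6 0 0 0.002 0;0.6 0 0 0 0;0.6 0 0 0 0;0.6 0 0 0 0;0.6 0 0 0 0;0.6 0 0 0 0;0.6 0 0 0 0;0.6 0 0 0 0;0.6 0 0 0 0;0.6 0 0 0 0"

```text
clock: 48.9
position: [0.5511, -0.035, 0.1245]
ee_rot: [0.727, 0.687, 0.0, -0.0]
ft_force: [-6.0, 0.5, 14.9]
grip_width: 0.399
grasp_force: 7.3
```

Same depth as the first. Next is clip 2.

Emit:
arm_command:
  series: "0.6 0 0 -0.06 0;0.4 0 0 -0.06 0;0.1 0 0 -0.045 0;0.1 0.1394 0.014 0 0;0.1 0.1394 0.014 0 0;0.1 0.1394 0.014 0 0;0.1 0.1394 0.014 0 0;0.1 0.1394 0.014 0 0;0.1 0 0 0 -0.053;0.1 0 0 0 -0.053"

```text
clock: 50.15
position: [0.5943, 0.2429, 0.1888]
ee_rot: [0.6, 0.8, -0.0, -0.0]
ft_force: [0.1, -0.7, -0.3]
grip_width: 0.897
grasp_force: 0.0
```

```bash
python3 - <<'E'
from h import *
rel((.5946,.2419,.081),74.1); t=cam('scene'); print(wood(t,260,450,150,250))
c=cam('wrist'); print('wrist',wood(c,270,370,0,300))
E
```

```text
t 50.15 pos [0.5943 0.2429 0.1888] a 73.74 tilt [-0.001 -0.001 -1.   ] rel [-2.400e-03  2.000e-04  2.695e-01] spin 0.002
[(298, 168, 15, 29, 246), (275, 170, 14, 10, 81), (321, 174, 15, 30, 240), (399, 204, 13, 31, 301), (417, 205, 14, 31, 301)]
wrist [(285, 133, 31, 36, 799), (326, 133, 31, 36, 802), (288, 180, 28, 35, 282), (325, 180, 13, 21, 59), (348, 199, 5, 9, 21)]
```

Emit:
arm_command:
  series: "0.1 -0.0015 0.0006 0.05 0.001;0.1 0 0 0.06 0;0.1 0 0 0.06 0;0.1 0 0 0.05 0;0.1 0 0 0.03 0;0.1 0 0 0.0195 0;0.3 0 0 0 0;1 0 0 0 0;1 0 0 0 0;1 0 0 0 0"

```text
clock: 51.5
position: [0.596, 0.2419, 0.0829]
ee_rot: [0.604, 0.797, 0.001, 0.001]
ft_force: [1.1, -0.6, 5.6]
grip_width: 0.267
grasp_force: 30.5
```

Emit:
arm_command:
  series: "1 0 0 0 0;1 0 0 0 0;1 0 0 0 0;1 0 0 0 0;1 0 0 -0.03 0;1 0 0 -0.05 0;1 0 0 -0.08 0;1 0 0 -0.09 0;1 0 0 0 0.0531;1 0 0 0 0.0531"

```text
clock: 52.75
position: [0.5953, 0.2416, 0.1835]
ee_rot: [0.73, 0.684, 0.001, 0.0]
ft_force: [0.5, -0.1, -1.2]
grip_width: 0.269
grasp_force: 29.6
```

```bash
python3 - <<'E'
from h import *
rel((.5475,-.1007,.18),92.95); o=manip.get_obs(); print(o['grip_width'],o['ft_force'].round(1))
t=cam('scene'); print(wood(t,260,450,120,250))
c=cam('wrist'); print('wrist',wood(c,250,390,180,330))
E
```

```text
t 52.75 pos [0.5953 0.2416 0.1835] a 93.75 tilt [ 0.002  0.001 -1.   ] rel [-0.8617 -0.0633  0.0074] spin -0.0044
0.268998734416126 [ 0.5 -0.1 -1.2]
[(298, 168, 15, 29, 245), (275, 170, 14, 10, 82), (321, 174, 15, 30, 237), (401, 175, 17, 33, 198), (417, 205, 14, 31, 302)]
wrist [(268, 180, 10, 5, 34), (291, 214, 22, 101, 969), (332, 250, 2, 16, 19), (336, 268, 11, 46, 204)]
```

Emit:
arm_command:
  series: "1 -0.1436 -0.0105 0 -0.002;1 -0.1436 -0.0105 0 0;1 -0.1436 -0.0105 0 0;1 -0.1436 -0.0105 0 0;1 -0.1436 -0.0105 0 0;1 -0.1436 -0.0105 0 0;1 0 0 0.05 0;1 0 0 0.05 0;1 0 0 0.05 0;1 0 0 0.03 0"

```text
clock: 54.1
position: [0.5508, -0.1012, 0.1091]
ee_rot: [0.725, 0.689, -0.0, -0.0]
ft_force: [-0.0, 0.0, 0.0]
grip_width: 0.269
grasp_force: 29.6
```

```bash
python3 - <<'E'
from h import *
c=cam('wrist'); rel((.5475,-.1007,.095),92.95); o=manip.get_obs(); print(o['grip_width'],o['ft_force'].round(1))
E
```

```text
t 54.15 pos [ 0.5502 -0.101   0.1079] a 92.92 tilt [-0.002  0.    -1.   ] rel [ 0.0005 -0.0068  0.0323] spin 0.0002
0.26958535861602545 [-1.1  0.6 -1.6]
```

Emit:
arm_command:
  series: "1 0 -0.006 0 0;1 0 0 0.01 0;1 0 0 0.012 0;1 0 0 0.01 0;0.72 0 0 0.002 0;0.64 0 0 0 0;0.54 0 0 0 0;0.44 0 0 0 0;0.34 0 0 0 0;0.28 0 0 0 0"

```text
clock: 55.4
position: [0.5487, -0.1011, 0.0958]
ee_rot: [0.726, 0.688, 0.0, 0.0]
ft_force: [0.3, 0.3, 0.3]
grip_width: 0.719
grasp_force: 0.0
```

Emit:
arm_command:
  series: "0.25 0 0 -0.02 0;0.25 0 0 -0.04 0;0.25 0 0 -0.06 0;0.25 0 0 -0.03 0;0.6 0 0 0 0;0.6 0 0 0 0;0.6 0 0 0 0;0.6 0 0 0 0;0.6 0 0 0 0;0.6 0 0 0 0"

```text
clock: 56.65
position: [0.5485, -0.1011, 0.1557]
ee_rot: [0.726, 0.688, -0.0, -0.0]
ft_force: [-0.9, 0.6, 0.7]
grip_width: 0.404
grasp_force: 0.0
```

```bash
python3 - <<'E'
from h import *
rel((.5475,-.1007,.132),92.95); o=manip.get_obs(); print(o['grip_width'],o['ft_force'].round(1))
t=cam('scene'); print(wood(t,240,450,120,250))
c=cam('wrist'); print('wrist',wood(c,250,390,100,330))
E
```

```text
t 56.65 pos [ 0.5485 -0.1011  0.1557] a 93.07 tilt [-0.  0. -1.] rel [ 0.0009 -0.0026  0.0593] spin -0.0007
0.40419127875106864 [-0.9  0.6  0.7]
[(275, 161, 15, 28, 234), (298, 169, 15, 28, 249), (320, 174, 17, 30, 260), (417, 205, 15, 31, 304)]
wrist [(272, 106, 40, 41, 1378), (324, 107, 39, 39, 1222), (250, 191, 64, 67, 1591), (322, 192, 37, 59, 1075)]
```

Emit:
arm_command:
  series: "0.6 0 -0.0025 0.03 0;0.6 0 0 0.0255 0;0.6 0 0 0.003 0;0.6 0 0 0.003 0;0.6 0 0 0.003 0;0.6 0 0 0.003 0;0.6 0 0 0.003 0;0.6 0 0 0.003 0;0.6 0 0 0.003 0;0.6 0 0 0.003 0"

```text
clock: 58.0
position: [0.5478, -0.1015, 0.1254]
ee_rot: [0.726, 0.688, 0.0, 0.0]
ft_force: [-6.2, 0.3, 15.6]
grip_width: 0.396
grasp_force: 7.7
```

Emit:
arm_command:
  series: "0.6 0 0 0.002 0;0.6 0 0 0 0;0.6 0 0 0 0;0.6 0 0 0 0;0.6 0 0 0 0;0.6 0 0 0 0;0.6 0 0 0 0;0.6 0 0 0 0;0.6 0 0 0 0;0.6 0 0 0 0"

```text
clock: 59.25
position: [0.5477, -0.1015, 0.1246]
ee_rot: [0.726, 0.688, 0.0, 0.0]
ft_force: [-5.3, -0.1, 14.2]
grip_width: 0.399
grasp_force: 7.1
```

Emit:
arm_command:
  series: "0.6 0 0 -0.06 0;0.4 0 0 -0.06 0;0.1 0 0 -0.045 0;0.1 0.1386 0.005 0 0;0.1 0.1386 0.005 0 0;0.1 0.1386 0.005 0 0;0.1 0.1386 0.005 0 0;0.1 0.1386 0.005 0 0;0.1 0.1386 0.005 0 0;0.1 0.1386 0.005 0 0"

```text
clock: 60.5
position: [0.5822, 0.2876, 0.1893]
ee_rot: [0.726, 0.688, 0.0, -0.0]
ft_force: [0.4, -0.2, 0.4]
grip_width: 0.902
grasp_force: 0.0
```

Emit:
arm_command:
  series: "0.1 0 0 0 -0.0527;0.1 0 0 0 -0.0527;0.1 0 0 0 0;0.1 0 0 0 0;0.1 0 0 0 0;0.1 0 0 0 0;0.1 0 0 0 0;0.1 0 0 0 0;0.1 0 0 0 0;0.1 0 0 0 0"

```text
clock: 61.75
position: [0.5823, 0.2857, 0.1892]
ee_rot: [0.603, 0.798, 0.0, -0.0]
ft_force: [-0.4, 0.2, -0.1]
grip_width: 0.901
grasp_force: 0.0
```

```bash
python3 - <<'E'
from h import *
rel((.5823,.2852,.081),74.1); t=cam('scene'); print(wood(t,240,450,150,250))
c=cam('wrist'); print('wrist',wood(c,270,370,0,300))
E
```

```text
t 61.75 pos [0.5823 0.2857 0.1892] a 74.1 tilt [ 0.  0. -1.] rel [-0.0013 -0.0005  0.2706] spin -0.0
[(275, 163, 15, 28, 224), (298, 168, 15, 29, 244), (321, 174, 15, 30, 238), (418, 205, 14, 31, 310)]
wrist []
```

Emit:
arm_command:
  series: "0.1 -0.001 0 0.05 0;0.1 0 0 0.06 0;0.1 0 0 0.06 0;0.1 0 0 0.05 0;0.1 0 0 0.03 0;0.1 0 0 0.0205 0;0.3 0 0 0 0;1 0 0 0 0;1 0 0 0 0;1 0 0 0 0"

```text
clock: 63.1
position: [0.5835, 0.2858, 0.0825]
ee_rot: [0.603, 0.798, 0.001, 0.0]
ft_force: [-0.2, 0.1, 5.5]
grip_width: 0.268
grasp_force: 30.3
```

Emit:
arm_command:
  series: "1 0 0 0 0;1 0 0 0 0;1 0 0 0 0;1 0 0 0 0;1 0 0 -0.03 0;1 0 0 -0.05 0;1 0 0 -0.08 0;1 0 0 -0.09 0;1 0 0 0 0.0524;1 0 0 0 0.0524"

```text
clock: 64.35
position: [0.5828, 0.2854, 0.1832]
ee_rot: [0.727, 0.687, 0.001, 0.0]
ft_force: [-0.1, -0.1, -1.7]
grip_width: 0.266
grasp_force: 29.5
```

```bash
python3 - <<'E'
from h import *
rel((.5441,-.1666,.18),92.95); o=manip.get_obs(); print(o['grip_width'],o['ft_force'].round(1))
t=cam('scene'); print(wood(t,240,450,120,250))
E
```

```text
t 64.35 pos [0.5828 0.2854 0.1832] a 93.28 tilt [ 0.002  0.002 -1.   ] rel [-1.1338 -0.0321  0.0061] spin -0.0018
0.26620946458273254 [-0.1 -0.1 -1.7]
[(275, 163, 15, 28, 223), (298, 168, 15, 29, 246), (321, 174, 15, 30, 236), (421, 180, 16, 29, 167)]
```

Emit:
arm_command:
  series: "1 -0.1417 -0.004 0 0;1 -0.1417 -0.004 0 0;1 -0.1417 -0.004 0 0;1 -0.1417 -0.004 0 0;1 -0.1417 -0.004 0 0;1 -0.1417 -0.004 0 0;1 -0.1417 -0.004 0 0;1 -0.1417 -0.004 0 0;1 0 0 0.05 0;1 0 0 0.05 0"

```text
clock: 65.65
position: [0.5464, -0.1678, 0.1417]
ee_rot: [0.725, 0.689, 0.001, 0.0]
ft_force: [-0.4, 0.6, -0.6]
grip_width: 0.271
grasp_force: 29.5
```

```bash
python3 - <<'E'
from h import *
c=cam('wrist');c=cam('wrist'); rel((.5441,-.1666,.095),92.95); o=manip.get_obs(); print(o['grip_width'],o['ft_force'].round(1))
E
```

```text
t 65.75 pos [ 0.5453 -0.1666  0.1401] a 92.85 tilt [-0.002  0.001 -1.   ] rel [-1.000e-04 -2.600e-03  1.127e-01] spin 0.0006
0.2672942068944043 [-0.   0.4  0.2]
```

Emit:
arm_command:
  series: "1 0 -0.002 0.04 0;1 0 0 0.03 0;1 0 0 0.02 0;1 0 0 0.015 0;1 0 0 0.0075 0;1 0 0 0 0;1 0 0 0 0;1 0 0 0 0;1 0 0 0 0;1 0 0 0 0"

```text
clock: 67.0
position: [0.5454, -0.1669, 0.0973]
ee_rot: [0.725, 0.689, 0.0, -0.0]
ft_force: [-7.3, 3.0, 15.0]
grip_width: 0.271
grasp_force: 32.3
```

Emit:
arm_command:
  series: "1 0 0 0 0;0.72 0 0 0.001 0;0.64 0 0 0 0;0.54 0 0 0 0;0.44 0 0 0 0;0.34 0 0 0 0;0.28 0 0 0 0;0.25 0 0 0 0;0.25 0 0 -0.02 0;0.25 0 0 -0.04 0"

```text
clock: 68.25
position: [0.5452, -0.1668, 0.1202]
ee_rot: [0.725, 0.689, -0.0, -0.0]
ft_force: [-0.1, 0.8, 0.2]
grip_width: 0.748
grasp_force: 0.0
```

Emit:
arm_command:
  series: "0.25 0 0 -0.06 0;0.25 0 0 -0.03 0;0.6 0 0 0 0;0.6 0 0 0 0;0.6 0 0 0 0;0.6 0 0 0 0;0.6 0 0 0 0;0.6 0 0 0 0;0.6 0 0 0 0;0.6 0 0 0 0"

```text
clock: 69.5
position: [0.5454, -0.1668, 0.1556]
ee_rot: [0.725, 0.689, -0.0, -0.0]
ft_force: [-0.4, -0.3, -0.7]
grip_width: 0.396
grasp_force: 0.0
```

```bash
python3 - <<'E'
from h import *
rel((.5441,-.1666,.132),92.95); o=manip.get_obs(); print(o['grip_width'],o['ft_force'].round(1))
t=cam('scene'); print(wood(t,240,450,120,250))
E
```

```text
t 69.5 pos [ 0.5454 -0.1668  0.1556] a 92.96 tilt [-0.  0. -1.] rel [ 0.0003 -0.0033  0.059 ] spin -0.0001
0.39592774307359446 [-0.4 -0.3 -0.7]
[(253, 156, 16, 27, 227), (275, 163, 15, 28, 222), (297, 168, 17, 29, 264), (321, 174, 15, 30, 245)]
```

Emit:
arm_command:
  series: "0.6 0 -0.0025 0.03 0;0.6 0 0 0.025 0;0.6 0 0 0.003 0;0.6 0 0 0.003 0;0.6 0 0 0.003 0;0.6 0 0 0.003 0;0.6 0 0 0.003 0;0.6 0 0 0.003 0;0.6 0 0 0.003 0;0.6 0 0 0.003 0"

```text
clock: 70.8
position: [0.5449, -0.1674, 0.1255]
ee_rot: [0.725, 0.688, 0.001, 0.001]
ft_force: [-5.1, 0.8, 14.5]
grip_width: 0.399
grasp_force: 6.9
```

Emit:
arm_command:
  series: "0.6 0 0 0.002 0;0.6 0 0 0 0;0.6 0 0 0 0;0.6 0 0 0 0;0.6 0 0 0 0;0.6 0 0 0 0;0.6 0 0 -0.04 0;0.6 0 0 -0.1 0;0.6 0 0 -0.12 0;0.6 0 0 -0.1 0"

```text
clock: 72.05
position: [0.5445, -0.167, 0.27]
ee_rot: [0.725, 0.688, 0.001, 0.001]
ft_force: [0.8, 0.6, -0.6]
grip_width: 0.405
grasp_force: 0.0
```

```bash
python3 - <<'E'
from h import *
rel((.45,.25,.27)); t=cam('scene','sF.png'); print(wood(t,240,450,120,250))
ex=np.array((.9987,-.0515,0))
for k in range(4):
  r=np.array((.5543-.0034*k,.0311-.0659*k,.064)); print(k+1,'top',proj(t,r-ex*.025+[0,0,.046]).round(1),'tip',proj(t,r+ex*.009-[0,0,.03]).round(1))
E
```

```text
t 72.05 pos [ 0.5445 -0.167   0.27  ] a 92.98 tilt [ 0.002 -0.    -1.   ] rel [ 1.0287e+00 -2.9030e-01 -5.0000e-04] spin None
[(253, 157, 16, 27, 212), (275, 163, 15, 28, 220), (297, 168, 17, 29, 266), (321, 174, 15, 30, 249)]
1 top [330.8 173.2] tip [325.4 203.5]
2 top [307.8 167.4] tip [302.9 197.3]
3 top [285.5 161.8] tip [281.1 191.4]
4 top [263.9 156.4] tip [260.  185.6]
```

All four clips line up with the fully-down prediction. I'll move the arm away and check the tray from above.

Emit:
arm_command:
  series: "0.6 0.13 -0.035 0 0;0.6 0.13 -0.035 0 0;0.6 0.13 -0.035 0 0;0.6 0.13 -0.035 0 0;0.6 0.13 -0.035 0 0;0.6 0.13 -0.035 0 0;0.6 0.13 -0.035 0 0;0.6 0.13 -0.035 0 0;0.6 0 0 0 0;0.6 0 0 0 0"

```text
clock: 73.35
position: [0.4544, 0.2538, 0.2676]
ee_rot: [0.725, 0.688, 0.0, 0.0]
ft_force: [-0.5, -0.4, -0.0]
grip_width: 0.398
grasp_force: 0.0
```

```bash
python3 - <<'E'
from h import *
t=cam('top','tF.png'); h=cv2.cvtColor(t['pixels'],cv2.COLOR_RGB2HSV)
def blobs(m,z,lim=(300,445,165,300)):
    q=np.zeros(m.shape,np.uint8); u0,u1,v0,v1=lim; q[v0:v1,u0:u1]=m[v0:v1,u0:u1]
    n,l,s,ce=cv2.connectedComponentsWithStats(q)
    return [(atz(t,*ce[i],z)[:2].round(3).tolist(),int(s[i,4])) for i in range(1,n) if s[i,4]>20]
print('green',blobs((h[...,0]>40)&(h[...,0]<75)&(h[...,1]>120)&(h[...,2]>60),.10))
dark=cv2.morphologyEx(((h[...,2]<110)).astype(np.uint8),cv2.MORPH_OPEN,np.ones((3,3)))
print('pots(dark)',blobs(dark,.05,(312,437,178,200)))
print('cells',[(round(.6292-.0034*k,3),round(.0272-.0659*k,3)) for k in range(5)])
d=cv2.absdiff(cv2.imread('pics/top0.png'),cv2.imread('pics/tF.png')).max(2)
print('brush/cup change',(d[230:295,375:480]>40).sum())
E
```

```text
green [([0.626, 0.031], 121), ([0.618, -0.17], 110), ([0.626, -0.038], 110), ([0.62, -0.106], 123)]
pots(dark) [([0.62, -0.25], 228), ([0.632, -0.164], 27), ([0.631, -0.025], 22), ([0.603, -0.154], 80), ([0.6, -0.219], 86), ([0.603, -0.092], 59), ([0.603, -0.03], 34)]
cells [(0.629, 0.027), (0.626, -0.039), (0.622, -0.105), (0.619, -0.17), (0.616, -0.236)]
brush/cup change 0
```

The seedlings are within 5 mm of the centres of cells 1-4, and the brush and cup haven't moved. Handing in.

```bash
python3 -c "
from workcell import manip
print(manip.hand_in())"
```

```text
the job is handed in; nothing more can be done
None
```

The job is handed in at about 73 s: both bench pots stand in cells 1 and 3, and all four clips are pressed down on the front wall before cells 1–4, the cells with seedlings. The final top view shows the seedlings within about 5 mm of their cell centres and the cup and brush unmoved, but no verdict came back.

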